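Close the test kiln and hold its spy-hole open

TASK

The little test kiln is loaded: put its lid on, lowering it rather than dropping it, square over the opening with its edges in line with the kiln's sides, and let go of it. Then take the upright handle of the spring-loaded spy-hole shutter, pull it along until the pointer stands at the scribed mark on the rail, and keep it there so that I can sight the cones: you finish while still holding the handle at the mark. Leave the kiln's load and everything else on the table where it is.

Things in the scene. Friction and masses are not known exactly. Their poses are not given: they have to be found in the camera images.
- kiln: Square steel test kiln, fixed, open on top. Outside 240 x 240 mm, brick walls 45 mm, chamber 150 x 150 x 125 mm deep, flat rim 190 mm above the table. Origin: centre of its underside, x, y along its sides. Its +y side has a 24 mm spy-hole 130 mm up, with shutter, rails and spring barrel within 29 mm of the jacket; its -y side a control box out to 190 mm from the axis, 170 mm high.
- kiln_rim (a point): Centre of the kiln's mouth at rim height (190 mm above the table), axes as the kiln's. The lid's underside lies here when it is on.
- lid: Loose lift-off kiln lid, a pale fibre slab 240 x 240 x 40 mm with a steel band, 0.6 to 0.9 kg, lying right side up on the table. Origin: centre of its underside; x and y along its sides, z up. It may go on in any of its four quarter turns. On top in the middle is a fixed wooden bar handle.
- lid_grip (a point): Middle of the lid's handle, 85 mm above the lid's underside (45 mm above its top), axes as the lid's. The handle is a round bar 17 mm thick, 124 mm long along the lid's x, on two thin posts at 52 mm either side of the middle; free space of 36 mm under the bar.
- shutter (a joint): Travel of the steel spy-hole shutter in m: 0 = shut (covers the hole), grows as it is pulled along the kiln's own -x direction; end stop at 0.060. At 0.040 the pointer stands at the mark and the hole is clear. A spring pulls it shut with about 3.6 N when shut and 6.8 N at the mark; let go, it snaps back.
- shutter_grip (a point): Point on the axis of the shutter's upright black handle, 190 mm above the table. The handle is round, 20 mm in diameter, from 135 to 210 mm above the table, 75 mm out from the kiln's jacket (kiln x = 0, y = 195 mm when shut) on an 8 mm rod at 130 mm height; it moves with the shutter. Nothing else within 55 mm of it is above 175 mm.
- shutter_pointer (a point): Tip of the thin steel pointer tab on the shutter, just in front of the upper guide rail, 170 mm above the table.
- shutter_mark (a point): The mark: a black line scribed across the upper guide rail, 40 mm along the kiln's -x from where the pointer stands when the shutter is shut. 164 mm above the table.
- cone_pack: Three slender witness cones standing on a clay pat 62 x 24 x 14 mm, 75 mm high in all, inside the kiln behind the spy-hole. Origin: centre of its underside. To be left alone.
- test_cup: Small bisque cup 52 mm across and 48 mm high inside the kiln. Origin: centre of its foot. To be left alone.
- post1: Square kiln post 36 x 36 x 90 mm, standing on the table between the kiln and the lid. Origin: centre of its foot. To be left alone.
- post2: Square kiln post 36 x 36 x 60 mm, standing on the table to the right of the kiln. Origin: centre of its foot. To be left alone.
- glaze_jar: White glaze jar 74 mm across, 95 mm high, beyond the kiln. Origin: centre of its foot. To be left alone.
- mug: Bisque mug 82 mm across, 92 mm high, beyond the kiln. Origin: centre of its foot. To be left alone.
- brush: Brush 210 mm long lying on the table on the right. To be left alone.

How it is judged:
By the outcome, as a careful person would: the job done as asked, in the order asked, and still so for the second after the job is handed in, while the arm keeps its last pose, push and grip.
It also fails if it takes over 61 s, if anything falls off the work surface, if the arm or the gripper's body presses on something with over 40 N, if the wrist force passes 120 N, or if a joint passes its speed limit or range.

ROBOT

A 7-joint arm with a two-finger parallel gripper is mounted at the origin on the work surface. World frame = base frame: x ahead of the robot, y to its left, z up, the work surface at z = 0. Lengths are in m, angles in rad, forces in N, time in s.
With the tool pointing down it reaches from about 0.425 to 0.875 m from the base axis. Payload 8.4 kg.
Tool frame: the origin (TCP) lies midway between the tips of the shut fingers; the grasp point (between the pads) lies behind it (r.grasp_offset is the z of the grasp point in the tool frame, in m); z points along the fingers, y is the direction in which the jaws open and shut (so a half turn about z gives the same grasp; the last joint's range is limited). The gripper opens to 87 mm and grips with 3 to 60 N. Pads are 19 mm wide; open, the fingers measure 117 mm over their backs; the gripper's body (75 mm by 190 mm) begins 51 mm behind the grasp point.
Start: joints at [-1.206, 0.333, 0.04, 1.465, -0.013, 1.343, -0.059], TCP at [0.291, 0.581, 0.223] pointing down, gripper open.
Joint ranges: [-2.58, 2.58], [-0.38, 2.09], [-1.3, 1.39], [0.25, 2.4], [-1.5, 4.64], [0.08, 2.09], [-2.65, 2.65]. Speed limits (rad/s): [2.22, 2.22, 2.79, 2.79, 3.14, 3.14, 3.14].

INTERFACE

Orientations are given as [roll, pitch, yaw] about the fixed x, y, z axes, in that order (R = Rz(yaw) Ry(pitch) Rx(roll)).
In Python, from station import r gives the robot as it stands.
- The arm moves only by the tool step_arm, never from a script. Its argument "deltas" is a list of rows, each an object with "claw": the opening in per cent of the stroke, from 0 (shut) to 100 (fully open); "xyz": the shift along the world's x, y, z in m, a list of three; "roll": the turn about the world's z in rad. In form: [{"claw": claw, "xyz": [tx, ty, tz], "roll": roll}, ...]. A call has exactly 10 rows; each row is the pose to reach, as a shift and turn from the pose measured when the call began; what a row does not reach only later rows make up. A row lasts 1/10 s, in which the tool goes at most 50 mm and 8.59 degrees, less where a joint would pass 70% of its speed; a pose out of reach is approached as far as the arm can. A call with a gripper value outside its range is refused whole. The fingers move at their own pace and stop on an object; "newtons" is the grip in N (left out, the last holds). Time passes only in rows, so rows that repeat a pose let the fingers close, or fill a call up. It gives the time, the measured TCP pose, the force and the opening at its end, in the units of the state.
- r.get_state(): the state, without advancing time (a new reading comes with each control period).
- r.camera(name): name is "scene" or "side" or "wrist"; returns a dict with "image" (480x640x3 uint8, red, green, blue), "fx", "fy", "cx", "cy" (pixels), "extrinsics" (4x4, takes a point from world to camera coordinates). Camera axes: x right, y down, z forward; pixel columns grow to the right and rows downward; lengths in m; the calibration is good to about 2 mm. A picture is of the moment at which its call begins. There is no depth.
- r.close_job(): hands the job in, once; it reports no verdict.
The state is a dict: "time": time; "joint_positions": joint angles; "dq": joint speeds; "tau": joint torques, N m; "eef_pos": TCP position; "tool_rot": TCP orientation; "force": force on the tool from outside, world axes, zero at the start; "moment": the same for the moment, N m; "gripper_width": finger opening in m.
Only numpy, scipy, OpenCV 4.12 (cv2) and the standard library are available. Lean on these libraries where they do the work, as an engineer would, in place of code of your own. Each camera call takes 0.05 s, during which the arm holds its last target. There are 200 camera calls.

## Working session

There is one attempt and no reset: what is moved stays moved. The work goes in short steps, Python scripts to look and compute and a tool call to move; the robot and the scene stay as the last step left them, time stands still between calls to the robot, and variables do not carry over. Pictures are saved under pics/ and viewed, about 8 in all and at most 12, crops included, and the job is handed in when it is done.

Besides the shell and the picture viewer there is one more tool, called after ">>>" as name(argument=value, ...), one argument or row to a line, values as JSON. step_arm: Moves the arm, as the interface text tells. Its arguments: {"type":"object","properties":{"deltas":{"type":"array","items":{"type":"object","properties":{"claw":{"type":"number"},"xyz":{"type":"array","items":{"type":"number"}},"roll":{"type":"number"}}}},"newtons":{"type":"number"}},"required":["deltas"]}

```bash
mkdir -p pics
cat > h.py <<'E'
import numpy as np, cv2
from station import r
def snap(n,f):
    c=r.camera(n); cv2.imwrite('pics/'+f,c['image'][:,:,::-1]); np.savez('pics/'+f+'.npz',**{k:c[k] for k in('fx','fy','cx','cy','extrinsics')}); return c
def load(f): return dict(np.load('pics/'+f+'.npz'))
def ray(c,u,v,z):
    T=np.array(c['extrinsics']);R=T[:3,:3];o=-R.T@T[:3,3]
    d=R.T@np.array([(u-c['cx'])/c['fx'],(v-c['cy'])/c['fy'],1]);return o+d*(z-o[2])/d[2]
def proj(c,p):
    T=np.array(c['extrinsics']);q=T[:3,:3]@np.array(p)+T[:3,3];return np.array([c['fx']*q[0]/q[2]+c['cx'],c['fy']*q[1]/q[2]+c['cy']])
E
python3 - <<'E'
from h import *
for n in('scene','side','wrist'):
    c=snap(n,n+'0.png');T=np.array(c['extrinsics']);print(n,c['fx'],-T[:3,:3].T@T[:3,3],T[2,:3])
s=r.get_state();print(s,r.grasp_offset)
E
```

```text
scene 527.3311161812657 [ 0.92765503 -0.90007668  1.07190251] [-0.26080744  0.62201209 -0.73829563]
side 442.2778631763428 [ 0.0678257  -0.41672922  0.80145763] [ 0.56640494  0.35024826 -0.74599705]
wrist 376.407551787422 [0.21716294 0.61814528 0.38365147] [ 0.26744054 -0.13476635 -0.95410355]
{'time': 0.15, 'joint_positions': array([-1.20618745,  0.33375205,  0.03989725,  1.46606034, -0.01337953,
        1.34328358, -0.05850258]), 'dq': array([-1.46948342e-05, -2.20300173e-03, -1.34434119e-03, -1.81901853e-03,
       -1.25026062e-03,  5.15857745e-04, -1.21465094e-03]), 'tau': array([ 2.74722050e-03, -6.56838942e+01,  1.33680113e+00, -4.04111981e+01,
       -5.98313869e-02,  4.17393318e-02,  5.12190866e-05]), 'eef_pos': array([0.2906616 , 0.58099227, 0.2218655 ]), 'tool_rot': array([-3.14035976e+00,  1.08149553e-04,  2.67774926e+00]), 'force': array([ 0.30852687,  0.69390572, -0.08099711]), 'moment': array([-0.03202648,  0.00885658,  0.02349164]), 'gripper_width': 0.08689580777626932} -0.0187
```

View pics/scene0.png

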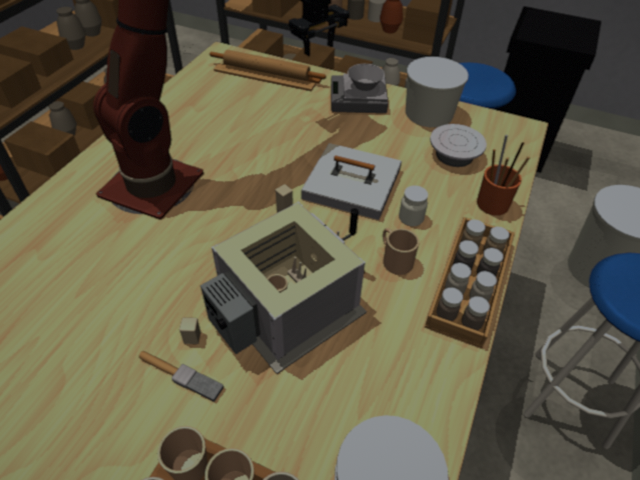

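View pics/side0.png

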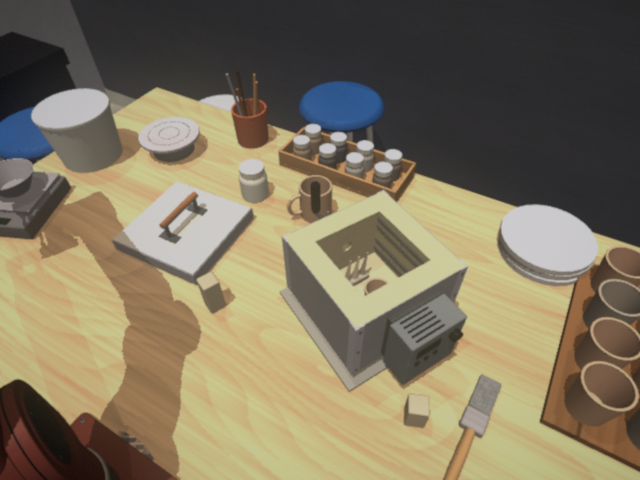

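The scene view shows the kiln with rim corners near (214,248), (296,206) and (363,264). The lid is near (350,180), its handle runs from (336,159) to (376,168), and the black shutter handle is at (353,215). The side view has the rim corners at (283,240), (384,196), (466,265) and (357,331), and the lid handle from (164,224) to (195,196).

Run:
```python
from h import *
s=load('side0.png');c=load('scene0.png')
for nm,k,pts,z in [('rim',s,[(283,240),(384,196),(466,265),(357,331)],.19),('rim',c,[(214,248),(296,206),(363,264),(279,316)],.19),
 ('lidtop',s,[(181,185),(253,207),(194,268),(117,232)],.04),('lidtop',c,[(325,148),(401,160),(378,207),(303,183)],.04),
 ('bar',s,[(163,225),(197,194)],.09),('bar',c,[(335,158),(377,167)],.09),('shut top',s,[(316,182)],.21),('shut top',c,[(354,211)],.21),
 ('post1',s,[(208,277)],.09),('post1',c,[(284,190)],.09)]:
    P=np.array([ray(k,u,v,z)[:2] for u,v in pts]);print(nm,P.round(3).tolist(),P.mean(0).round(3))
    if len(P)==4:
        d=np.roll(P,-1,0)-P;print('  len',np.linalg.norm(d,axis=1).round(3),'ang',np.degrees(np.arctan2(d[:,1],d[:,0])).round(1))
a=cv2.imread('pics/side0.png')[150:350,90:490];cv2.imwrite('pics/z1.png',cv2.resize(a,None,fx=2,fy=2,interpolation=3))
b=cv2.imread('pics/scene0.png')[140:340,190:450];b=cv2.resize(b,None,fx=3,fy=3,interpolation=3);cv2.imwrite('pics/z2.png',b)
```

```text
rim [[0.513, -0.071], [0.718, -0.184], [0.623, -0.386], [0.408, -0.28]] [ 0.566 -0.23 ]
  len [0.234 0.223 0.24  0.233] ang [ -28.9 -115.1  153.8   63.4]
rim [[0.419, -0.276], [0.526, -0.078], [0.736, -0.181], [0.631, -0.378]] [ 0.578 -0.228]
  len [0.225 0.234 0.224 0.235] ang [  61.6  -26.  -118.1  154.5]
lidtop [[0.653, 0.357], [0.679, 0.141], [0.454, 0.139], [0.447, 0.374]] [0.558 0.253]
  len [0.218 0.225 0.235 0.207] ang [ -83.3 -179.6   91.8   -4.7]
lidtop [[0.427, 0.337], [0.663, 0.383], [0.669, 0.155], [0.434, 0.158]] [0.548 0.258]
  len [0.24  0.228 0.234 0.18 ] ang [ 10.9 -88.7 179.4  92.3]
bar [[0.489, 0.248], [0.609, 0.25]] [0.549 0.249]
bar [[0.497, 0.247], [0.623, 0.26]] [0.56  0.254]
shut top [[0.667, -0.053]] [ 0.667 -0.053]
shut top [[0.665, -0.055]] [ 0.665 -0.055]
post1 [[0.425, 0.062]] [0.425 0.062]
post1 [[0.423, 0.058]] [0.423 0.058]
```

View pics/z2.png

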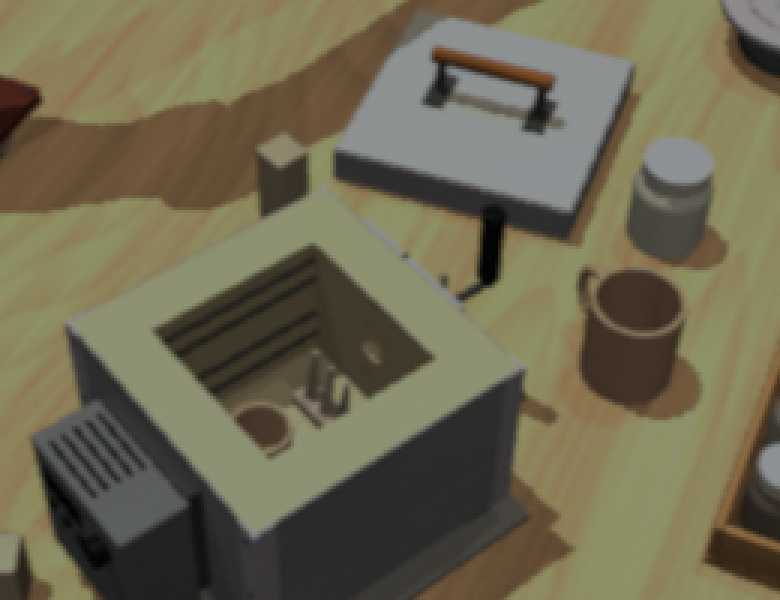

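View pics/z1.png

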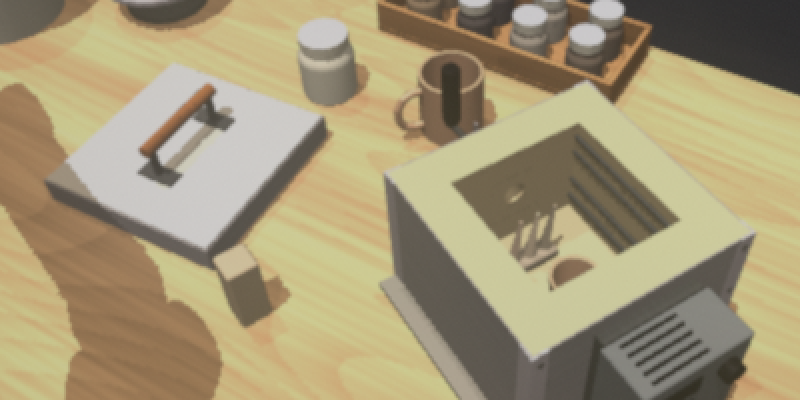

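The crops show the corners more sharply. I'll fit 240 mm squares to both views together.

Run:
```python
from h import *
from scipy.optimize import least_squares as LS
s=load('side0.png');c=load('scene0.png')
S=lambda u,v:np.array([90+(u+.5)/2-.5,150+(v+.5)/2-.5])
C=lambda u,v:np.array([190+(u+.5)/3-.5,140+(v+.5)/3-.5])
def fit(obs,x0):  # obs: cam,pix,local xyz
    def w(x,l): a=x[2];return [x[0]+np.cos(a)*l[0]-np.sin(a)*l[1],x[1]+np.sin(a)*l[0]+np.cos(a)*l[1],l[2]]
    f=lambda x:np.concatenate([proj(k,w(x,l))-p for k,p,l in obs])
    q=LS(f,x0,loss='soft_l1');print(q.x.round(4),np.degrees(q.x[2]).round(2));print(f(q.x).reshape(-1,2).round(1).tolist())
h=.12
# kiln: +y side faces shutter handle (.666,-.054); x axis ~ -27deg
K=lambda z:[(-h,-h,z),(-h,h,z),(h,h,z),(h,-h,z)]
k=K(.19)
sc=[C(66,325),C(327,187),C(525,368),C(255,537)]
sd=[S(533,360),S(386,176),S(589,82),S(755,234)]
for use in('both','c','s'):
    o=[]
    if use!='s':o+=[(c,p,l) for p,l in zip(sc,k)]
    if use!='c':o+=[(s,p,l) for p,l in zip(sd,k)]
    print('kiln',use);fit(o,[.572,-.229,-.47])
# lid : x along bar
k=K(.04)
sc=[C(336,155),None,C(634,66),C(575,215)]
sd=[S(46,182),S(46,182),S(176,64),S(326,121)]
o=[(c,C(336,155),(-h,-h,.04)),(c,C(634,66),(h,h,.04)),(c,C(575,215),(h,-h,.04)),
   (s,S(46,182),(-h,h,.04)),(s,S(176,64),(h,h,.04)),(s,S(326,121),(h,-h,.04)),(s,S(209,250),(-h,-h,.04))]
print('lid');fit(o,[.555,.252,.05])
o=[(c,C(433,55),(-.062,0,.085)),(c,C(553,82),(.062,0,.085)),(s,S(143,150),(-.062,0,.085)),(s,S(211,90),(.062,0,.085))]
print('bar');fit(o,[.555,.252,.05])
```

```text
kiln both
[ 0.5734 -0.2264 -0.4822] -27.63
[[-0.6, -0.8], [-1.4, 0.0], [-1.2, -0.0], [-1.1, 0.1], [0.2, -0.9], [0.1, -2.3], [-0.3, -1.0], [0.4, -1.4]]
kiln c
[ 0.5757 -0.2258 -0.4813] -27.57
[[0.4, -0.6], [-0.5, 0.1], [-0.1, 0.1], [0.1, 0.3]]
kiln s
[ 0.5707 -0.2275 -0.4825] -27.64
[[-0.0, 0.7], [-0.2, -1.2], [-0.3, -0.1], [0.5, -0.1]]
lid
[0.5517 0.2521 0.067 ] 3.84
[[-1.8, -0.8], [-0.3, -1.1], [-1.4, 0.2], [0.0, -1.1], [-0.5, -1.6], [0.6, -3.3], [0.8, 0.2]]
bar
[0.5518 0.2578 0.0486] 2.78
[[-0.2, -0.9], [-0.1, 0.4], [0.1, 0.6], [0.1, -1.9]]
```

Both views agree to within about 2.5 mm:

| Item | Position (m) | Yaw |
|---|---|---|
| Kiln | (0.573, -0.226) | -27.6° |
| Lid handle | (0.552, 0.256) | about 3.4° |

The shutter handle predicted from the kiln pose is (0.664, -0.054), which matches the measured point. Next I'll move above the lid.

>>> step_arm(
  deltas=[
    {"claw": 100,"xyz": [0.026,-0.033,0],"roll": 0.05},
    {"claw": 100,"xyz": [0.052,-0.065,0],"roll": 0.1},
    {"claw": 100,"xyz": [0.079,-0.098,0],"roll": 0.16},
    {"claw": 100,"xyz": [0.105,-0.13,0],"roll": 0.22},
    {"claw": 100,"xyz": [0.131,-0.163,0],"roll": 0.28},
    {"claw": 100,"xyz": [0.157,-0.196,0],"roll": 0.34},
    {"claw": 100,"xyz": [0.183,-0.228,0],"roll": 0.4},
    {"claw": 100,"xyz": [0.209,-0.261,0],"roll": 0.46},
    {"claw": 100,"xyz": [0.235,-0.293,0],"roll": 0.52},
    {"claw": 100,"xyz": [0.261,-0.326,0],"roll": 0.525},
  ],
  newtons=55,
)

```text
time: 1.15
eef_pos: [0.5523, 0.2536, 0.2218]
tool_rot: [-3.14, -0.0, -3.078]
force: [0.6, 0.2, -1.3]
gripper_width: 0.0873
```

Run:
```python
from h import *
c=snap('wrist','w1.png');s=r.get_state();print(s['eef_pos'],s['tool_rot'],s['joint_positions'],s['dq'])
for x in(-.062,.062):
    a=.055;print(proj(c,[.552+np.cos(a)*x,.256+np.sin(a)*x,.085]))
```

```text
[0.5570401  0.2454087  0.22179285] [-3.13644683e+00  2.22208692e-03 -3.08777996e+00] [-0.67365617  0.24970731  0.21998331  1.58190465 -0.04995955  1.31605788
  1.17691485] [-0.02387323 -0.01937204  0.00729815  0.02379375  0.03213807  0.00237279
 -0.16100073]
[324.66556058 148.43586268]
[323.01962188 294.44158598]
```

View pics/w1.png

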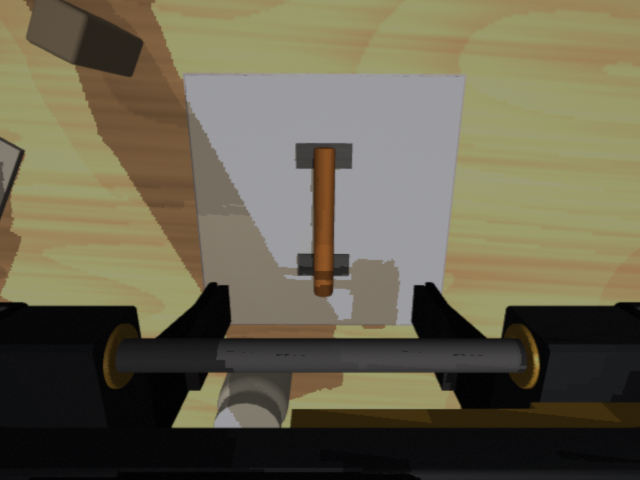

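The wrist view shows the bar from (324,149) to (323,295), within 1–2 px of the prediction. The lid's far corners are at (184,74) and (465,76). I'll use those to refine the lid yaw.

Run:
```python
from h import *
c=load('w1.png')
a,b=ray(c,184,74,.04),ray(c,465,76,.04);d=a-b;print(a,b,np.linalg.norm(d),np.degrees(np.arctan2(d[0],-d[1])), np.degrees(np.arctan2(-d[0],d[1])))
p,q=ray(c,324.5,149,.0935),ray(c,323.3,295,.088);d=q-p;print(p,q,(p+q)/2,np.linalg.norm(d),np.degrees(np.arctan2(d[1],d[0])))
s=r.get_state();print(s['eef_pos'],np.degrees(s['tool_rot']))
```

```text
[0.43974755 0.13111636 0.04      ] [0.42629659 0.36721393 0.04      ] 0.2364804295011361 3.260732048407414 -176.7392679515926
[0.48994755 0.25237481 0.0935    ] [0.61297595 0.2595735  0.088     ] [0.55146175 0.25597416 0.09075   ] 0.12336149232402562 3.3486957027573623
[0.5570401  0.2454087  0.22179285] [-1.79705166e+02  1.27316202e-01 -1.76916760e+02]
```

>>> step_arm(
  deltas=[
    {"claw": 80,"xyz": [-0.005,0.01,-0.01],"roll": 0.0},
    {"claw": 80,"xyz": [-0.005,0.01,-0.03],"roll": 0.0},
    {"claw": 80,"xyz": [-0.005,0.01,-0.05],"roll": 0.0},
    {"claw": 80,"xyz": [-0.005,0.01,-0.07],"roll": 0.0},
    {"claw": 80,"xyz": [-0.005,0.01,-0.08],"roll": 0.0},
    {"claw": 80,"xyz": [-0.005,0.01,-0.08],"roll": 0.0},
    {"claw": 80,"xyz": [-0.005,0.01,-0.08],"roll": 0.0},
    {"claw": 80,"xyz": [-0.005,0.01,-0.08],"roll": 0.0},
    {"claw": 80,"xyz": [-0.005,0.01,-0.08],"roll": 0.0},
    {"claw": 80,"xyz": [-0.005,0.01,-0.08],"roll": 0.0},
  ],
)

```text
time: 2.2
eef_pos: [0.5523, 0.2556, 0.1424]
tool_rot: [-3.137, 0.003, -3.088]
force: [0.1, 0.3, -0.3]
gripper_width: 0.0694
```

```bash
python3 -c "
from h import *
s=r.get_state();print(s['time'],s['eef_pos'],np.degrees(s['tool_rot']),s['dq'].round(3))"
```

```text
2.2 [0.55230271 0.25558217 0.14243704] [-1.79733699e+02  1.75538366e-01 -1.76919263e+02] [ 0.001  0.004  0.     0.002 -0.    -0.003  0.   ]
```

>>> step_arm(
  deltas=[
    {"claw": 80,"xyz": [-0.001,0,-0.025],"roll": 0.003},
    {"claw": 80,"xyz": [-0.001,0,-0.05],"roll": 0.003},
    {"claw": 80,"xyz": [-0.001,0,-0.07],"roll": 0.003},
    {"claw": 80,"xyz": [-0.001,0,-0.076],"roll": 0.003},
    {"claw": 80,"xyz": [-0.001,0,-0.076],"roll": 0.003},
    {"claw": 40,"xyz": [-0.001,0,-0.076],"roll": 0.003},
    {"claw": 20,"xyz": [-0.001,0,-0.076],"roll": 0.003},
    {"claw": 0,"xyz": [-0.001,0,-0.076],"roll": 0.003},
    {"claw": 0,"xyz": [-0.001,0,-0.076],"roll": 0.003},
    {"claw": 0,"xyz": [-0.001,0,-0.076],"roll": 0.003},
  ],
  newtons=55,
)

```text
time: 3.2
eef_pos: [0.5515, 0.2557, 0.0668]
tool_rot: [-3.137, 0.003, -3.085]
force: [-0.7, -0.3, -0.3]
gripper_width: 0.0376
```

>>> step_arm(
  deltas=[
    {"claw": 0,"xyz": [0,0,0],"roll": 0},
    {"claw": 0,"xyz": [0,0,0],"roll": 0},
    {"claw": 0,"xyz": [0,0,0],"roll": 0},
    {"claw": 0,"xyz": [0,0,0],"roll": 0},
    {"claw": 0,"xyz": [0,0,0.005],"roll": 0},
    {"claw": 0,"xyz": [0,0,0.01],"roll": 0},
    {"claw": 0,"xyz": [0,0,0.02],"roll": 0},
    {"claw": 0,"xyz": [0,0,0.03],"roll": 0},
    {"claw": 0,"xyz": [0,0,0.03],"roll": 0},
    {"claw": 0,"xyz": [0,0,0.03],"roll": 0},
  ],
  newtons=55,
)

```text
time: 4.2
eef_pos: [0.5517, 0.2558, 0.0972]
tool_rot: [-3.138, 0.004, -3.085]
force: [0.4, 0.1, -4.9]
gripper_width: 0.0156
```

>>> step_arm(
  deltas=[
    {"claw": 0,"xyz": [0,0,0.015],"roll": 0},
    {"claw": 0,"xyz": [0,0,0.04],"roll": 0},
    {"claw": 0,"xyz": [0,0,0.07],"roll": 0},
    {"claw": 0,"xyz": [0,0,0.1],"roll": 0},
    {"claw": 0,"xyz": [0,0,0.13],"roll": 0},
    {"claw": 0,"xyz": [0,0,0.16],"roll": 0},
    {"claw": 0,"xyz": [0,0,0.19],"roll": 0},
    {"claw": 0,"xyz": [0,0,0.215],"roll": 0},
    {"claw": 0,"xyz": [0,0,0.23],"roll": 0},
    {"claw": 0,"xyz": [0,0,0.235],"roll": 0},
  ],
)

```text
time: 5.2
eef_pos: [0.5521, 0.2559, 0.3343]
tool_rot: [-3.139, 0.006, -3.085]
force: [0.6, 0.3, -7.0]
gripper_width: 0.0156
```

Run:
```python
from h import *
s=r.get_state();print(s['time'],s['eef_pos'],np.degrees(s['tool_rot']),s['force'],s['moment'],s['gripper_width'],s['joint_positions'].round(2))
```

```text
5.2 [0.55205172 0.2558691  0.33426968] [-179.84221174    0.36867487 -176.75693502] [ 0.57323714  0.28132629 -6.97266374] [ 0.08306596 -0.04584207 -0.01006306] 0.015648628053941595 [-0.69  0.21  0.22  1.4  -0.04  1.53  1.15]
```

>>> step_arm(
  deltas=[
    {"claw": 0,"xyz": [0.0,-0.008,0],"roll": -0.01},
    {"claw": 0,"xyz": [0.001,-0.023,0],"roll": -0.03},
    {"claw": 0,"xyz": [0.002,-0.045,0],"roll": -0.06},
    {"claw": 0,"xyz": [0.003,-0.072,0],"roll": -0.09},
    {"claw": 0,"xyz": [0.004,-0.1,0],"roll": -0.12},
    {"claw": 0,"xyz": [0.005,-0.13,0],"roll": -0.16},
    {"claw": 0,"xyz": [0.007,-0.16,0],"roll": -0.2},
    {"claw": 0,"xyz": [0.008,-0.19,0],"roll": -0.24},
    {"claw": 0,"xyz": [0.01,-0.22,0],"roll": -0.28},
    {"claw": 0,"xyz": [0.012,-0.25,0],"roll": -0.32},
  ],
)

```text
time: 6.2
eef_pos: [0.5639, 0.0029, 0.3344]
tool_rot: [-3.139, 0.007, 2.874]
force: [0.5, 0.4, -6.1]
gripper_width: 0.0158
```

>>> step_arm(
  deltas=[
    {"claw": 0,"xyz": [0.001,-0.035,0],"roll": -0.035},
    {"claw": 0,"xyz": [0.003,-0.07,0],"roll": -0.07},
    {"claw": 0,"xyz": [0.004,-0.105,0],"roll": -0.105},
    {"claw": 0,"xyz": [0.006,-0.14,0],"roll": -0.14},
    {"claw": 0,"xyz": [0.007,-0.17,0],"roll": -0.17},
    {"claw": 0,"xyz": [0.008,-0.195,0],"roll": -0.19},
    {"claw": 0,"xyz": [0.009,-0.212,0],"roll": -0.205},
    {"claw": 0,"xyz": [0.0095,-0.222,0],"roll": -0.212},
    {"claw": 0,"xyz": [0.0095,-0.228,0],"roll": -0.215},
    {"claw": 0,"xyz": [0.0095,-0.229,0],"roll": -0.215},
  ],
)

```text
time: 7.2
eef_pos: [0.5734, -0.226, 0.3343]
tool_rot: [-3.139, 0.007, 2.659]
force: [0.1, 0.2, -6.4]
gripper_width: 0.0156
```

>>> step_arm(
  deltas=[
    {"claw": 0,"xyz": [0,0,-0.01],"roll": 0},
    {"claw": 0,"xyz": [0,0,-0.02],"roll": 0},
    {"claw": 0,"xyz": [0,0,-0.03],"roll": 0},
    {"claw": 0,"xyz": [0,0,-0.038],"roll": 0},
    {"claw": 0,"xyz": [0,0,-0.043],"roll": 0},
    {"claw": 0,"xyz": [0,0,-0.045],"roll": 0},
    {"claw": 0,"xyz": [0,0,-0.045],"roll": 0},
    {"claw": 0,"xyz": [0,0,-0.045],"roll": 0},
    {"claw": 0,"xyz": [0,0,-0.045],"roll": 0},
    {"claw": 0,"xyz": [0,0,-0.045],"roll": 0},
  ],
)

```text
time: 8.2
eef_pos: [0.5736, -0.2262, 0.2896]
tool_rot: [-3.139, 0.007, 2.659]
force: [0.7, 0.2, -6.8]
gripper_width: 0.0156
```

Run:
```python
from h import *
s=r.get_state();print(s['time'],s['eef_pos'],np.degrees(s['tool_rot']),s['force'],s['dq'].round(3))
c=snap('scene','s2.png');d=snap('side','d2.png')
a=cv2.resize(c['image'][130:390,180:440,::-1],None,fx=1.54,fy=1.54,interpolation=3);b=cv2.resize(d['image'][110:390,240:520,::-1],(400,400),interpolation=3)
cv2.imwrite('pics/m2.png',np.hstack([a[:400,:400],b]))
```

```text
8.2 [ 0.57355372 -0.22615356  0.28963395] [-179.86142526    0.40068124  152.36329772] [ 0.65661394  0.18524195 -6.83620644] [-0.     0.002 -0.001  0.003 -0.    -0.    -0.003]
```

View pics/m2.png

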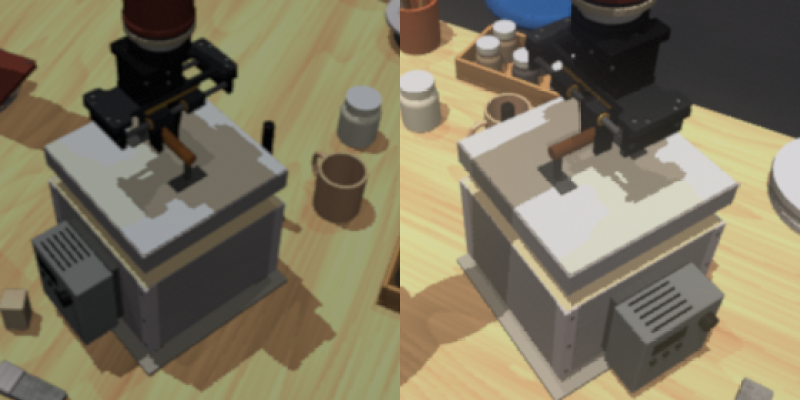

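The picture shows the lid hanging level about 33 mm above the rim. In the crop its top corners are at (45,150), (147,257), (287,172) on the left and (58,140), (170,273), (338,182) on the right. I'll check the alignment one camera at a time, so the calibration bias cancels.

Run:
```python
from h import *
from scipy.optimize import least_squares as LS
c=load('s2.png');s=load('d2.png');h=.12
C=lambda u,v:np.array([180+(u+.5)/1.54-.5,130+(v+.5)/1.54-.5]);S=lambda u,v:np.array([240+(u+.5)*.7-.5,110+(v+.5)*.7-.5])
for z in (.261,.264):
  for k,o in ((c,[(C(45,150),(-h,-h)),(C(147,257),(h,-h)),(C(287,172),(h,h))]),(s,[(S(58,140),(-h,h)),(S(170,273),(-h,-h)),(S(338,182),(h,-h))])):
    f=lambda x:np.concatenate([proj(k,[x[0]+np.cos(x[2])*a-np.sin(x[2])*b,x[1]+np.sin(x[2])*a+np.cos(x[2])*b,z])-p for p,(a,b) in o])
    q=LS(f,[.573,-.226,-.48]);print(z,q.x.round(4),np.degrees(q.x[2]).round(1),f(q.x).round(1))
```

```text
0.261 [ 0.5768 -0.2263 -0.4705] -27.0 [-1.1 -1.1 -0.6  1.6  1.8 -1.3]
0.261 [ 0.5758 -0.2245 -0.481 ] -27.6 [-0.6 -0.8 -0.2  0.8  0.8 -0.6]
0.264 [ 0.578  -0.2284 -0.4706] -27.0 [-1.3 -1.2 -0.7  1.7  2.1 -1.4]
0.264 [ 0.5735 -0.2253 -0.4809] -27.6 [-1.1 -1.1 -0.3  0.9  1.3 -0.7]
```

>>> step_arm(
  deltas=[
    {"claw": 0,"xyz": [-0.001,0,-0.006],"roll": 0},
    {"claw": 0,"xyz": [-0.001,0,-0.012],"roll": 0},
    {"claw": 0,"xyz": [-0.001,0,-0.018],"roll": 0},
    {"claw": 0,"xyz": [-0.001,0,-0.023],"roll": 0},
    {"claw": 0,"xyz": [-0.001,0,-0.026],"roll": 0},
    {"claw": 0,"xyz": [-0.001,0,-0.028],"roll": 0},
    {"claw": 0,"xyz": [-0.001,0,-0.028],"roll": 0},
    {"claw": 0,"xyz": [-0.001,0,-0.028],"roll": 0},
    {"claw": 0,"xyz": [-0.001,0,-0.028],"roll": 0},
    {"claw": 0,"xyz": [-0.001,0,-0.028],"roll": 0},
  ],
)

```text
time: 9.3
eef_pos: [0.5726, -0.2262, 0.2617]
tool_rot: [-3.139, 0.007, 2.659]
force: [0.1, -1.3, -6.0]
gripper_width: 0.0155
```

Run:
```python
from h import *
s=r.get_state();print(s['time'],s['eef_pos'],np.degrees(s['tool_rot']),s['force'])
c=snap('scene','s3.png');d=snap('side','d3.png')
a=cv2.resize(c['image'][195:345,200:380,::-1],(400,333),interpolation=3);b=cv2.resize(d['image'][175:355,270:486,::-1],(400,333),interpolation=3)
cv2.imwrite('pics/m3.png',cv2.convertScaleAbs(np.hstack([a,b]),alpha=1.3))
```

```text
9.3 [ 0.57257253 -0.22615058  0.26169758] [-179.8626239     0.40424096  152.3641815 ] [ 0.05871745 -1.34553271 -5.9881057 ]
```

View pics/m3.png

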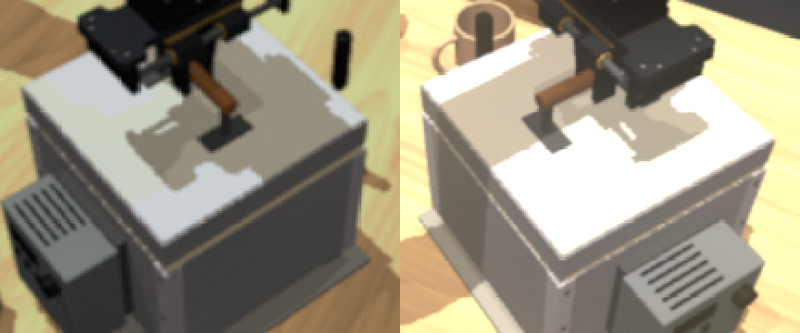

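In this picture the lid is about 5 mm above the rim and looks square to it: near corner (163,265) over (163,275) in the scene view, and (558,282) over (560,287) in the side view. I'll zoom in on the corners once before setting it down.

Run:
```python
from h import *
import math
T=[]
for f in('s3.png','d3.png'):
    k=load(f);im=cv2.imread('pics/'+f);row=[]
    for (a,b) in ((-.12,-.12),(.12,-.12),(.12,.12)) if f[0]=='s' else ((-.12,.12),(-.12,-.12),(.12,-.12)):
        t=-.482;p=proj(k,[.5734+math.cos(t)*a-math.sin(t)*b,-.2264+math.sin(t)*a+math.cos(t)*b,.19]).round().astype(int)
        row.append(cv2.resize(cv2.convertScaleAbs(im[p[1]-20:p[1]+20,p[0]-20:p[0]+20],alpha=1.3),(260,260),interpolation=0));print(f,p-20)
    T.append(np.hstack(row))
cv2.imwrite('pics/m4.png',np.vstack(T))
```

```text
s3.png [191 227]
s3.png [254 299]
s3.png [343 242]
d3.png [263 215]
d3.png [336 309]
d3.png [448 245]
```

View pics/m4.png

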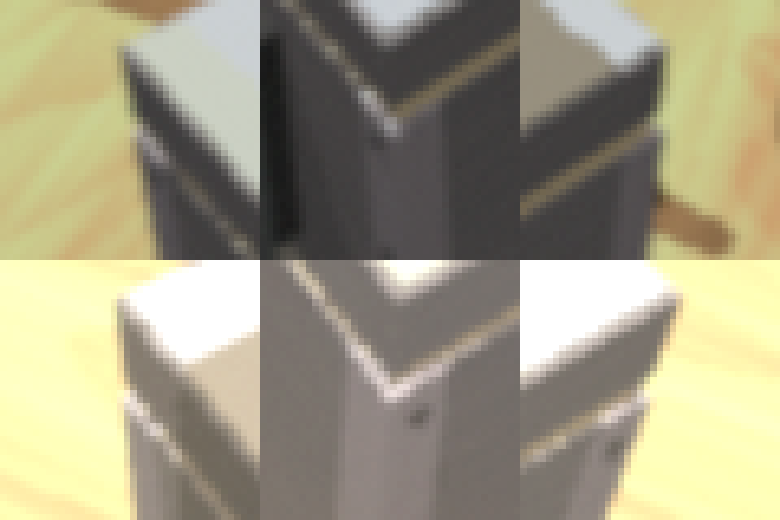

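The zoom shows the lid and kiln corners lined up sideways in both views: 137 over 140 and 660 over 660 in the scene view, 128 over 128 and 655 over 648 in the side view. That is within about 1–2 mm at 6.5x zoom, so I'll lower it gently.

>>> step_arm(
  deltas=[
    {"claw": 0,"xyz": [0,0,-0.001],"roll": 0},
    {"claw": 0,"xyz": [0,0,-0.002],"roll": 0},
    {"claw": 0,"xyz": [0,0,-0.003],"roll": 0},
    {"claw": 0,"xyz": [0,0,-0.0035],"roll": 0},
    {"claw": 0,"xyz": [0,0,-0.004],"roll": 0},
    {"claw": 0,"xyz": [0,0,-0.0045],"roll": 0},
    {"claw": 0,"xyz": [0,0,-0.005],"roll": 0},
    {"claw": 0,"xyz": [0,0,-0.005],"roll": 0},
    {"claw": 0,"xyz": [0,0,-0.005],"roll": 0},
    {"claw": 0,"xyz": [0,0,-0.005],"roll": 0},
  ],
)

```text
time: 10.4
eef_pos: [0.5726, -0.2261, 0.2568]
tool_rot: [-3.139, 0.007, 2.659]
force: [-1.1, 0.8, -4.0]
gripper_width: 0.016
```

Contact has started: the supported load fell from 6.8 to 4 N. I'll go down 1.5 mm more, then open.

>>> step_arm(
  deltas=[
    {"claw": 0,"xyz": [0,0,-0.0005],"roll": 0},
    {"claw": 0,"xyz": [0,0,-0.001],"roll": 0},
    {"claw": 0,"xyz": [0,0,-0.001],"roll": 0},
    {"claw": 0,"xyz": [0,0,-0.0015],"roll": 0},
    {"claw": 0,"xyz": [0,0,-0.0015],"roll": 0},
    {"claw": 0,"xyz": [0,0,-0.0015],"roll": 0},
    {"claw": 0,"xyz": [0,0,-0.0015],"roll": 0},
    {"claw": 0,"xyz": [0,0,-0.0015],"roll": 0},
    {"claw": 0,"xyz": [0,0,-0.0015],"roll": 0},
    {"claw": 0,"xyz": [0,0,-0.0015],"roll": 0},
  ],
)

```text
time: 11.4
eef_pos: [0.5727, -0.2261, 0.2567]
tool_rot: [-3.14, 0.008, 2.659]
force: [-6.0, 2.3, 8.4]
gripper_width: 0.0154
```

>>> step_arm(
  deltas=[
    {"claw": 0,"xyz": [0,0,0],"roll": 0},
    {"claw": 20,"xyz": [0,0,0],"roll": 0},
    {"claw": 25,"xyz": [0,0,0],"roll": 0},
    {"claw": 40,"xyz": [0,0,0],"roll": 0},
    {"claw": 60,"xyz": [0,0,0],"roll": 0},
    {"claw": 60,"xyz": [0,0,0],"roll": 0},
    {"claw": 60,"xyz": [0,0,0.01],"roll": 0},
    {"claw": 60,"xyz": [0,0,0.03],"roll": 0},
    {"claw": 60,"xyz": [0,0,0.06],"roll": 0},
    {"claw": 60,"xyz": [0,0,0.09],"roll": 0},
  ],
)

```text
time: 12.4
eef_pos: [0.5725, -0.2261, 0.3484]
tool_rot: [-3.14, 0.008, 2.659]
force: [1.1, 0.2, 0.2]
gripper_width: 0.0516
```

Run:
```python
from h import *
s=r.get_state();print(s['time'],s['eef_pos'],np.degrees(s['tool_rot']),s['force'],s['gripper_width'])
c=snap('scene','s5.png');d=snap('side','d5.png')
a=cv2.resize(c['image'][195:345,200:380,::-1],(400,333),interpolation=3);b=cv2.resize(d['image'][175:355,270:486,::-1],(400,333),interpolation=3)
cv2.imwrite('pics/m5.png',cv2.convertScaleAbs(np.hstack([a,b]),alpha=1.3))
k=load('s5.png')
for z in(.21,): print(ray(k,0,0,z))
```

```text
12.4 [ 0.57246621 -0.22613884  0.34843922] [-179.91679035    0.47006148  152.36299022] [1.0780813  0.16256016 0.15632923] 0.05162728469269201
[-0.92343242  0.42823207  0.21      ]
```

View pics/m5.png

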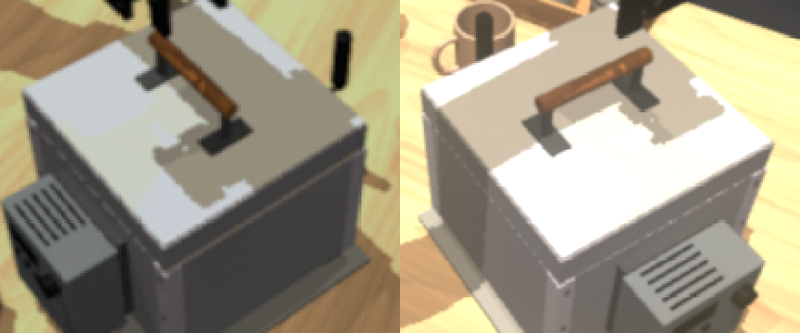

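The lid sits flush and square, with at most a hairline of rim showing along the +x edge, and the bar is free. The shutter handle stands at (343,45) in the left crop. I'll move over it and turn the tool -90°.

>>> step_arm(
  deltas=[
    {"claw": 60,"xyz": [0.009,0.017,0],"roll": -0.13},
    {"claw": 60,"xyz": [0.018,0.034,0],"roll": -0.27},
    {"claw": 60,"xyz": [0.028,0.052,0],"roll": -0.41},
    {"claw": 60,"xyz": [0.037,0.069,0],"roll": -0.55},
    {"claw": 60,"xyz": [0.046,0.086,0],"roll": -0.69},
    {"claw": 60,"xyz": [0.055,0.103,0],"roll": -0.83},
    {"claw": 60,"xyz": [0.065,0.12,0],"roll": -0.97},
    {"claw": 60,"xyz": [0.074,0.138,0],"roll": -1.11},
    {"claw": 60,"xyz": [0.083,0.155,0],"roll": -1.25},
    {"claw": 60,"xyz": [0.0925,0.172,0],"roll": -1.39},
  ],
)

```text
time: 13.5
eef_pos: [0.6667, -0.0542, 0.352]
tool_rot: [3.142, 0.015, 1.263]
force: [-0.1, 0.4, 0.0]
gripper_width: 0.0522
```

>>> step_arm(
  deltas=[
    {"claw": 60,"xyz": [0,0,0],"roll": -0.1},
    {"claw": 60,"xyz": [0,0,0],"roll": -0.18},
    {"claw": 60,"xyz": [0,0,-0.01],"roll": -0.18},
    {"claw": 60,"xyz": [0,0,-0.02],"roll": -0.18},
    {"claw": 60,"xyz": [0,0,-0.04],"roll": -0.18},
    {"claw": 60,"xyz": [0,0,-0.06],"roll": -0.18},
    {"claw": 60,"xyz": [0,0,-0.07],"roll": -0.18},
    {"claw": 60,"xyz": [0,0,-0.08],"roll": -0.18},
    {"claw": 60,"xyz": [0,0,-0.08],"roll": -0.18},
    {"claw": 60,"xyz": [0,0,-0.08],"roll": -0.18},
  ],
)

```text
time: 14.5
eef_pos: [0.6668, -0.0543, 0.2725]
tool_rot: [3.141, 0.015, 1.084]
force: [-0.1, 0.4, 0.9]
gripper_width: 0.0524
```

Run:
```python
from h import *
s=r.get_state();print(s['time'],s['eef_pos'],np.degrees(s['tool_rot']),s['joint_positions'].round(2))
c=snap('wrist','w6.png')
for x,y in((.664,-.0536),(.666,-.054)):print(proj(c,[x,y,.21]))
```

```text
14.5 [ 0.66683372 -0.05428982  0.27247772] [179.97153369   0.83935518  62.10005248] [-0.51  0.43  0.75  1.36 -0.27  1.47 -0.27]
[315.63066638 258.07462173]
[318.70797389 257.21759108]
```

View pics/w6.png

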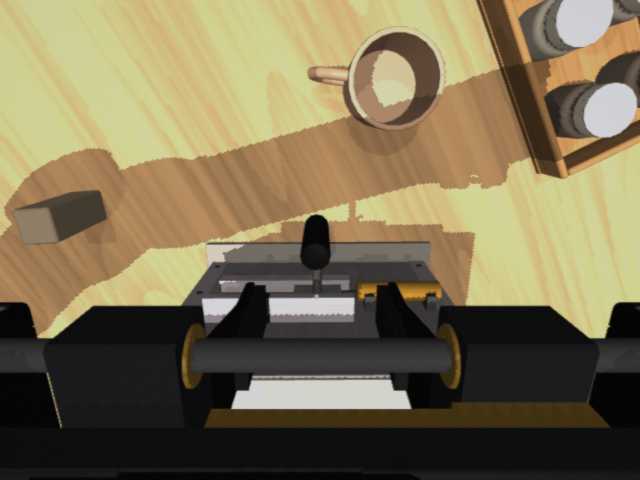

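The wrist view puts the handle top at (316,255) against a prediction of (316,258), so the target is (0.6645, -0.053). I'll descend and close on it.

>>> step_arm(
  deltas=[
    {"claw": 60,"xyz": [-0.002,0.001,-0.015],"roll": 0.005},
    {"claw": 60,"xyz": [-0.002,0.001,-0.035],"roll": 0.005},
    {"claw": 60,"xyz": [-0.002,0.001,-0.055],"roll": 0.005},
    {"claw": 60,"xyz": [-0.002,0.001,-0.075],"roll": 0.005},
    {"claw": 60,"xyz": [-0.002,0.001,-0.09],"roll": 0.005},
    {"claw": 60,"xyz": [-0.002,0.001,-0.098],"roll": 0.005},
    {"claw": 60,"xyz": [-0.002,0.001,-0.099],"roll": 0.005},
    {"claw": 60,"xyz": [-0.002,0.001,-0.099],"roll": 0.005},
    {"claw": 60,"xyz": [-0.002,0.001,-0.099],"roll": 0.005},
    {"claw": 60,"xyz": [-0.002,0.001,-0.099],"roll": 0.005},
  ],
)

```text
time: 15.55
eef_pos: [0.6655, -0.0535, 0.1747]
tool_rot: [3.139, 0.014, 1.089]
force: [-0.3, -0.5, -0.5]
gripper_width: 0.0523
```

>>> step_arm(
  deltas=[
    {"claw": 40,"xyz": [0,0,0],"roll": 0},
    {"claw": 30,"xyz": [0,0,0],"roll": 0},
    {"claw": 20,"xyz": [0,0,0],"roll": 0},
    {"claw": 10,"xyz": [0,0,0],"roll": 0},
    {"claw": 0,"xyz": [0,0,0],"roll": 0},
    {"claw": 0,"xyz": [0,0,0],"roll": 0},
    {"claw": 0,"xyz": [0,0,0],"roll": 0},
    {"claw": 0,"xyz": [0,0,0],"roll": 0},
    {"claw": 0,"xyz": [0,0,0],"roll": 0},
    {"claw": 0,"xyz": [0,0,0],"roll": 0},
  ],
  newtons=40,
)

```text
time: 16.55
eef_pos: [0.6638, -0.0525, 0.1745]
tool_rot: [-3.14, 0.014, 1.089]
force: [-8.7, 1.9, 5.5]
gripper_width: 0.019
```

Run:
```python
from h import *
s=r.get_state();print(s['time'],s['eef_pos'],np.degrees(s['tool_rot']),s['force'],s['gripper_width'])
```

```text
16.55 [ 0.66376682 -0.05252359  0.17451142] [-179.88291229    0.79772685   62.40112926] [-8.68037169  1.93349419  5.51182896] 0.018952104137610035
```

The jaws centred on the handle, so shut corresponds to TCP (0.6638, -0.0525). The mark should then be at TCP (0.6284, -0.0340). I'll pull there smoothly.

>>> step_arm(
  deltas=[
    {"claw": 0,"xyz": [-0.003,0.0015,0],"roll": 0},
    {"claw": 0,"xyz": [-0.007,0.0037,0],"roll": 0},
    {"claw": 0,"xyz": [-0.012,0.0063,0],"roll": 0},
    {"claw": 0,"xyz": [-0.017,0.0089,0],"roll": 0},
    {"claw": 0,"xyz": [-0.022,0.0115,0],"roll": 0},
    {"claw": 0,"xyz": [-0.027,0.0141,0],"roll": 0},
    {"claw": 0,"xyz": [-0.031,0.0162,0],"roll": 0},
    {"claw": 0,"xyz": [-0.0345,0.018,0],"roll": 0},
    {"claw": 0,"xyz": [-0.0355,0.0185,0],"roll": 0},
    {"claw": 0,"xyz": [-0.0355,0.0185,0],"roll": 0},
  ],
)

```text
time: 17.55
eef_pos: [0.6288, -0.0343, 0.1746]
tool_rot: [3.141, 0.014, 1.089]
force: [6.6, -2.1, -3.4]
gripper_width: 0.0192
```

Run:
```python
from h import *
s=r.get_state();print(s['time'],s['eef_pos'],np.degrees(s['tool_rot']),s['force'],s['gripper_width'])
d=s['eef_pos'][:2]-[.6638,-.0525];t=-.482;print('travel',-d@[np.cos(t),np.sin(t)],'lat',d@[-np.sin(t),np.cos(t)])
c=snap('wrist','w7.png');k=snap('scene','s7.png');d=snap('side','d7.png')
R=lambda x,y:np.array([.5734+np.cos(t)*x-np.sin(t)*y,-.2264+np.sin(t)*x+np.cos(t)*y])
print('handle pred wrist',proj(c,[*R(-.04,.195),.21]),'mark',proj(c,[*R(-.04,.14),.164]),proj(c,[*R(-.04,.14),.17]),'scene',proj(k,[*R(-.04,.14),.17]))
a=c['image'][150:420,180:460,::-1];b=k['image'][170:260,270:385,::-1]
cv2.imwrite('pics/m7.png',np.hstack([cv2.resize(a,(430,415),interpolation=3),cv2.resize(cv2.convertScaleAbs(b,alpha=1.4),(370,415),interpolation=3)]))
```

```text
17.55 [ 0.62878498 -0.03431693  0.17459386] [179.99463916   0.78534378  62.3982083 ] [ 6.582774   -2.07614199 -3.41267766] 0.01919103580152198
travel 0.03945454491606658 lat -0.00011982738664952639
handle pred wrist [319.34264681 349.50117442] mark [319.84163213 385.91368978] [319.8029748  393.57464522] scene [324.25339782 222.99052916]
```

View pics/m7.png

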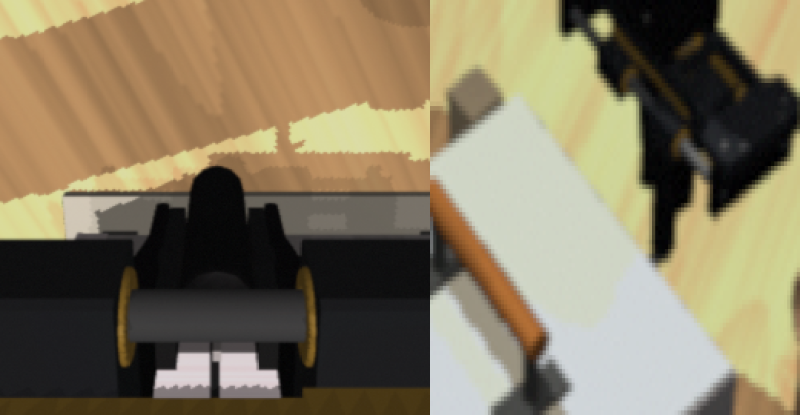

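The wrist crop shows the handle gripped between the fingers. Below it is the rail, with a dark line near (213,375) and a light tab at (217,356). I'll zoom in there with the last picture.

Run:
```python
from h import *
im=cv2.imread('pics/w7.png')
cv2.imwrite('pics/m8.png',cv2.resize(im[368:412,280:360],(800,440),interpolation=0))
g=cv2.cvtColor(im,6)
for y in range(374,410,2):print(y,g[y,308:332])
```

```text
374 [72 72 72 72 72 72 72 69 52 27 38 54 57 58 59 62 68 72 72 72 72 73 72 72]
376 [72 72 72 72 73 73 73 70 52 28 41 55 58 59 59 62 69 72 72 73 72 72 72 72]
378 [ 83  84  84  84  83  83  83  81  63  41  76 101 108 109 108 104  91  84
  83  84  83  83  83  83]
380 [205 205 205 206 206 206 206 200 138  73 115 157 169 170 170 178 196 205
 205 206 205 206 205 205]
382 [212 212 211 211 211 211 212 206 155  89 118 159 170 171 171 180 202 211
 211 211 211 211 211 211]
384 [213 213 213 213 213 213 213 207 156  89 111 147 157 158 163 181 204 212
 212 212 212 212 212 213]
386 [213 213 212 213 213 213 213 208 156  82  37  31  31  37  89 182 210 213
 213 213 213 212 213 213]
388 [209 209 209 209 209 209 209 204 154  80  33  25  25  33  84 178 206 209
 209 209 209 209 209 209]
390 [208 207 208 208 208 208 208 202 153  80  34  27  26  33  84 177 205 208
 208 208 208 208 208 208]
392 [213 213 213 212 213 213 212 208 156  81  33  27  26  33  86 181 210 212
 213 213 213 213 213 212]
394 [212 212 212 212 212 212 212 207 156  81  33  25  27  32  86 180 210 212
 212 212 212 212 212 212]
396 [214 214 214 214 215 214 215 209 158  82  33  25  26  33  87 182 212 214
 214 214 214 214 214 214]
398 [211 210 211 210 210 210 211 205 155  81  34  25  26  31  85 180 208 210
 210 210 210 210 210 211]
400 [194 160 143 180 205 207 201 193 147  79  32  25  25  31  80 168 202 208
 208 208 207 200 196 196]
402 [125 124 124 125 132 135 128 121  95  54  28  24  24  21  49 107 137 179
 191 159 137 129 125 124]
404 [124 124 124 124 125 125 124 121  90  46  18  14  14  18  48 106 123 124
 125 125 124 125 124 124]
406 [123 123 123 123 123 123 123 120  90  45  18  14  14  17  48 104 121 123
 123 123 123 123 123 123]
408 [117 116 116 116 116 116 116 113  85  48  27  27  28  30  51 100 116 117
 117 117 117 117 116 117]
```

View pics/m8.png

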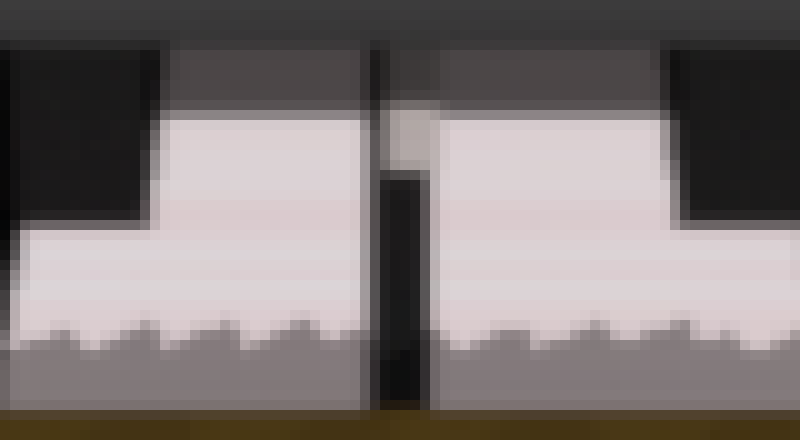

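The mark (black) is centred at column 319.4 and the pointer tab at about 320.9. The pointer is therefore about 0.8–0.9 mm short on the kiln +x side, which fits the measured 39.5 mm travel. I'll pull a touch further, allowing about 0.5 mm for the arm giving under the spring.

>>> step_arm(
  deltas=[
    {"claw": 0,"xyz": [-0.0006,0.0003,0],"roll": 0},
    {"claw": 0,"xyz": [-0.0012,0.0006,0],"roll": 0},
    {"claw": 0,"xyz": [-0.0012,0.0006,0],"roll": 0},
    {"claw": 0,"xyz": [-0.0012,0.0006,0],"roll": 0},
    {"claw": 0,"xyz": [-0.0012,0.0006,0],"roll": 0},
    {"claw": 0,"xyz": [-0.0012,0.0006,0],"roll": 0},
    {"claw": 0,"xyz": [-0.0012,0.0006,0],"roll": 0},
    {"claw": 0,"xyz": [-0.0012,0.0006,0],"roll": 0},
    {"claw": 0,"xyz": [-0.0012,0.0006,0],"roll": 0},
    {"claw": 0,"xyz": [-0.0012,0.0006,0],"roll": 0},
  ],
)

```text
time: 18.7
eef_pos: [0.6284, -0.0341, 0.1746]
tool_rot: [3.139, 0.014, 1.089]
force: [6.4, -1.1, -4.2]
gripper_width: 0.019
```

Run:
```python
from h import *
c=snap('wrist','w8.png');s=r.get_state();print(s['time'],s['eef_pos'],s['force'],s['gripper_width'])
d=s['eef_pos'][:2]-[.6638,-.0525];t=-.482;print('travel',-d@[np.cos(t),np.sin(t)])
g=cv2.cvtColor(c['image'],7)
for y in (380,382,384,392,396):print(y,g[y,308:332])
```

```text
18.75 [ 0.62841488 -0.0341213   0.17462766] [ 7.44013307 -1.44833256 -3.86905792] 0.018981282951019363
travel 0.03987316127119533
380 [206 205 205 206 205 206 206 206 199 141 149 168 170 170 171 178 197 205
 206 205 206 205 206 205]
382 [211 211 211 211 211 211 211 211 205 147 152 168 171 171 171 180 202 210
 211 211 212 211 211 212]
384 [213 213 213 213 213 212 212 212 206 146 141 156 158 158 159 170 199 211
 213 212 212 213 212 213]
392 [212 212 212 212 213 213 213 213 207 140  62  30  26  25  41 112 188 210
 213 213 212 212 212 212]
396 [214 213 214 214 214 214 214 214 207 141  62  28  26  24  43 113 188 212
 214 214 214 214 214 214]
```

Run:
```python
from h import *
r.close_job();s=r.get_state();print(s['time'],s['eef_pos'],s['gripper_width'])
```

```text
the job is handed in; nothing more can be done
the job is handed in; nothing more can be done
```

The lid is on the kiln and released. The arm is still holding the shutter handle with the pointer at the mark, and I handed the job in at about 19 s of the 61 s allowed.

- **Lid:** I lowered it until the rim took its weight, pressing with about 8 N before opening the jaws. Pictures from two cameras show it flush and square, with edges in line to about 1–2 mm; a hairline of rim still shows on the +x side.
- **Shutter:** I gripped the handle with 40 N and pulled it 39.9 mm. The last wrist-camera reading puts the pointer within about 0.4 mm of the mark, with the jaws closed on the handle.
- **Disagreements:** The two outside cameras differed by up to about 5 mm on the kiln's position, so I used the fit to both. After the first pull the pointer was about 0.9 mm short of the mark, while the arm's own position said 0.5 mm; I corrected it with a small extra pull.
- **Not checked:** I did not look at the kiln's load after the lid went on. I also did not measure the other things on the table again, though the arm never went near them.

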